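# Hold a carving-wax block flush on a tilted angle plate for clamping

## Task

Pick up the block of carving wax and lay it flat on the sloping face of the tilting table, its length running up the slope in the middle of the face and its lower end square against the stop bar. Keep hold of it and finish while still holding it there, pressed flush with a light steady push, so that I can swing the clamp over it. Leave the table's angle and the other things on the bench as they are.

Things in the scene. Friction and masses are not known exactly. Their poses are not given: they have to be found in the camera images.
- wax_center (a point): Centre of the loose block of carving wax, a plain rectangular block 32 (its x) x 72 (its y) x 22 mm (its z), 40 to 70 g, that lies flat on the bench on a 32 x 72 face, so this point starts 11 mm above the bench. Either 32 x 72 face may go down and either end may go to the stop. It may be gripped across its 32 mm width, in its upper half.
- seat (a point): Point on the table's sloping face at which the middle of the wax block's underside belongs: midway across the face, 36 mm up the slope from the stop bar. Its x points straight up the slope, its y runs level across the face, its z is square out of the face. Stop bar: at x = -36 mm, 62 mm wide (y), 7 mm proud of the face. A clamp, parked, begins at x = +60 mm and stands 52 mm proud.
- tilt_table (a joint): Angle of the table's face to the horizontal in rad: 0.2 to 0.5 at the start, then held by a stiff locked hinge (8 N m of friction) along the table's lower edge; leave it so. The hinge axis is 26 mm above the bench, 6 mm below the plane of the face and 36 mm down the slope from point seat.
- tilt_fixture: The tilting table as a whole: grey base 136 (x) x 96 (y) x 13 mm, fixed to the bench; origin under the base's centre, its x points towards the raised end. The hinge is at x = -55 mm. On it the steel table, 132 x 82 x 10 mm, rises in the +x direction. A slotted quadrant with a black lock knob stands at the +y side (y = 51 to 71 mm, up to 95 mm high).
- post_foot (a point): Obstacle, fixed: axis of the upright black lamp post at the bench's front edge, at bench height. The post is 47 mm thick (60 mm at its joint) and 0.8 m tall: swing the arm past it folded in.
- lamp_head (a point): Obstacle, fixed: middle of the bell-shaped shade of the gooseneck desk lamp that hangs between the wax block and the tilting table, about 145 x 140 mm in plan, from 60 to 200 mm above the bench. Its neck runs from there to the far left, at most 215 mm above the bench: carry things over at 0.25 m or more, or pass nearer the robot.
- flux_tin: Bystander: round tin, 54 mm across and 24 mm high; origin under its centre.
- oil_stone: Bystander: sharpening stone 38 x 105 x 17 mm lying flat; origin under its centre.
- steel_block: Bystander: polished square steel block 62 x 62 x 22 mm; origin under its centre.
- swage_block: Bystander: grooved steel block 55 x 90 x 24 mm; origin under its centre.

How it is judged:
By the outcome, as a careful person would: the job done as asked, in the order asked, and still so for the second after the job is handed in, while the arm keeps its last pose, push and grip.
It also fails if it takes over 50 s, if anything falls off the work surface, if the arm or the gripper's body presses on something with over 40 N, if the wrist force passes 120 N, or if a joint passes its speed limit or range.

## Robot

A 6-joint arm with a two-finger parallel gripper is mounted at the origin on a cart in front of the work surface, level with it; the furniture and walls round the work are solid. World frame = base frame: x ahead of the robot, y to its left, z up, the work surface at z = 0. Lengths are in m, angles in rad, forces in N, time in s.
With the tool pointing down it reaches from about 0.25 to 0.725 m from the base axis. Payload 4 kg.
Tool frame: the origin (TCP) lies midway between the tips of the shut fingers; the grasp point (between the pads) lies 19 mm behind it; z points along the fingers, y is the line along which they close (so a half turn about z gives the same grasp; the last joint's range is limited). The gripper opens to 85 mm and grips with 20 to 120 N. Pads are 22 mm wide; open, the fingers measure 114 mm over their backs; the gripper's body (76 mm by 85 mm) begins 54 mm behind the grasp point. The pads swing forward as they close: fully open they stand 13 mm farther back than shut.
Start: joints at [0, 0.241, 0.005, 1.335, 0, 1.571], TCP at [0.5, -0, 0.231] pointing down, gripper open.
Joint ranges: [-2.72, 2.72], [-1.05, 1.87], [-1.09, 1.28], [-1.99, 2.15], [-1.42, 1.44], [-3.14, 3.14]. Speed limits (rad/s): [2.79, 2.79, 3.14, 3.14, 3.14, 3.14].

## Interface

Orientations are given as a unit quaternion [x, y, z, w].
In Python, from workcell import bot gives the robot as it stands. The module is installed in compiled form; this text tells all that it offers.
- The arm moves only by the tool jog_arm, never from a script. Its argument "deltas" is a list of rows, each an object with "fingers": the opening, from 0 (shut) to 1 (fully open); "delta_pos": the shift along the tool's x, y, z normalised to -1 to 1, where 1 is 300 mm, a list of three; "yaw": the turn about the tool's z normalised to -1 to 1, where 1 is pi/4 rad. A call has 1 to 12 rows; each row is the pose to reach, as a shift and turn from the pose commanded when the call began, along the tool's axes at that moment; what a row does not reach only later rows make up. A row lasts 1/10 s, in which the tool goes at most 50 mm and 8.59 degrees, less where a joint would pass 70% of its speed; a pose out of reach is approached as far as the arm can. A call with a number of a shift or a turn outside -1 to 1 is refused whole. A call with a gripper value outside its range is refused whole. The fingers move at their own pace and stop on an object; the grip force is fixed at half the most. Time passes only in rows, so rows that repeat a pose let the fingers close. It gives the time, the measured TCP pose, the force, the opening and the grip force at its end, in the units of the state.
- bot.get_obs(): the state, without advancing time (a new reading comes with each control period).
- bot.camera(name): name is "scene" or "side" or "wrist"; returns a dict with "image" (400x640x3 uint8, red, green, blue), "range_z" (400x640 float32, m along the optical axis (not along the pixel's ray), 0 where there is no reading), "fx", "fy", "cx", "cy" (pixels), "rvec" (rotation vector, rad) and "tvec" (3), from world to camera coordinates, as OpenCV has them. Camera axes: x right, y down, z forward; pixel columns grow to the right and rows downward; lengths in m; the calibration is good to about 2 mm. A picture is of the moment at which its call begins.
- bot.job_done(): hands the job in; it is judged then, once.
The state is a dict: "clock": time; "joint_pos": joint angles; "joint_vel": joint speeds; "tau": joint torques, N m; "eef_pos": TCP position; "tool_rot": TCP orientation; "ft_force": force on the tool from outside, world axes, zero at the start; "ft_torque": the same for the moment, N m; "grip_width": finger opening in m; "grasp_force": force on a finger pad.
Only numpy, scipy, OpenCV 4.12 (cv2) and the standard library are available. Lean on these libraries where they do the work, as an engineer would, in place of code of your own. Each camera call takes 0.05 s, during which the arm holds its last target. There are 200 camera calls.

## Working session

There is one attempt and no reset: what is moved stays moved. The work goes in short steps, Python scripts to look and compute and a tool call to move; the robot and the scene stay as the last step left them, time stands still between calls to the robot, and variables do not carry over. Pictures are saved under pics/ and viewed, at most 10 in all, crops included, and the job is handed in when it is done.

Besides the shell and the picture viewer there is one more tool, called after "Call:" as a command line: name --argument value ..., lists and objects as JSON in quotes. jog_arm: Moves the arm, as the interface text tells. Scaled input: -1 to 1 covers 300 mm each way for a shift and pi/4 rad each way for a turn. Its arguments: {"type":"object","properties":{"deltas":{"type":"array","items":{"type":"object","properties":{"fingers":{"type":"number"},"delta_pos":{"type":"array","items":{"type":"number"}},"yaw":{"type":"number"}}}}},"required":["deltas"]}

```bash
mkdir -p pics; cat > h.py <<'E'
import numpy as np, cv2
from workcell import bot
def shot(n,f):
    c=bot.camera(n); cv2.imwrite(f'pics/{f}.png',c['image'][:,:,::-1]); np.savez(f'pics/{f}.npz',**c); return c
def load(f): return dict(np.load(f'pics/{f}.npz'))
def pts(c):
    v,u=np.mgrid[0:400,0:640]; z=c['range_z']
    p=np.stack([(u-c['cx'])/c['fx']*z,(v-c['cy'])/c['fy']*z,z],-1)
    R=cv2.Rodrigues(c['rvec'])[0]; return (p-c['tvec'].ravel())@R
E
python3 - <<'E'
from h import *
for n in('scene','side'): shot(n,n+'0')
E
```

```text
(no output)
```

View pics/scene0.png

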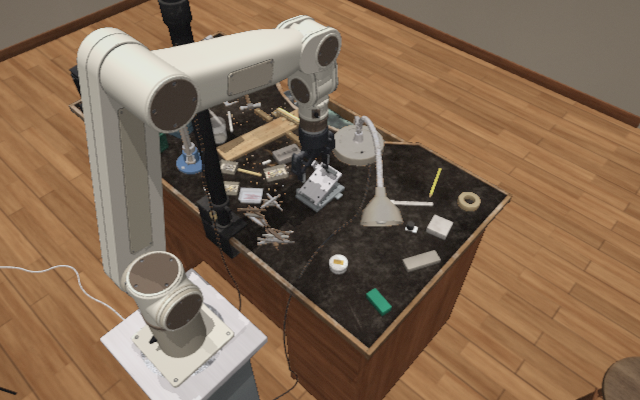

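View pics/side0.png

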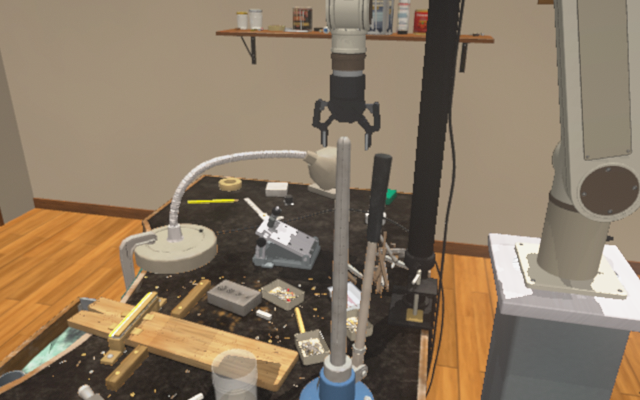

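The scene view shows the green wax at about (379,301), the tilting table at (320,185), the lamp shade at (381,210) and the black post at (210,180). The side view shows the table at (285,245). I'll enlarge the table and measure both objects.

```bash
python3 - <<'E'
from h import *
a=load('scene0');b=load('side0')
A=cv2.resize(a['image'][150:220,285:365],None,fx=5,fy=5,interpolation=2)
B=cv2.resize(b['image'][190:275,245:325],None,fx=5,fy=5,interpolation=2)
H=max(A.shape[0],B.shape[0]); im=np.zeros((H,800,3),np.uint8); im[:A.shape[0],:400]=A; im[:B.shape[0],400:]=B
cv2.imwrite('pics/c1.png',im[:,:,::-1])
for n,c in(('scene',a),('side',b)):
    P=pts(c); hsv=cv2.cvtColor(c['image'],cv2.COLOR_RGB2HSV)
    m=(hsv[...,0]>65)&(hsv[...,0]<90)&(hsv[...,1]>120)&(c['range_z']>0)&(abs(P[...,2])<.05)&(P[...,1]<-.1)
    q=P[m]; print(n,m.sum())
    if len(q)>20:
        t=q[q[:,2]>np.percentile(q[:,2],90)-.004]
        r=cv2.minAreaRect((t[:,:2]*1000).astype(np.float32)); print(r,np.percentile(q[:,2],[5,50,90]), cv2.boxPoints(r))
    print('cam',-cv2.Rodrigues(c['rvec'])[0].T@c['tvec'].ravel())
P=pts(a)
for u,v in[(320,170),(310,185),(320,180),(325,190),(335,180),(381,195),(381,222),(362,222),(400,222),(338,263)]: print(u,v,P[v,u].round(4))
P=pts(b)
print('side')
for u,v in[(285,235),(295,245),(275,235),(290,250),(305,245),(265,215),(320,170)]: print(u,v,P[v,u].round(4))
E
```

```text
scene 363
((419.00836181640625, -311.0657958984375), (73.42292785644531, 31.439109802246094), 75.96565246582031) [0.00478807 0.02236477 0.02629146] [[ 394.85538 -342.8694 ]
 [ 425.35605 -350.49347]
 [ 443.16135 -279.2622 ]
 [ 412.66068 -271.63812]]
cam [-0.19326365 -0.66055115  1.21529637]
side 98
((411.6715087890625, -308.77294921875), (74.75981903076172, 22.900888442993164), 89.96611785888672) [0.00681726 0.01900087 0.02086501] [[ 400.19897 -346.1461 ]
 [ 423.09985 -346.15964]
 [ 423.14404 -271.3998 ]
 [ 400.24316 -271.38626]]
cam [0.32323248 1.05036936 0.56048154]
320 170 [0.6403 0.1118 0.0707]
310 185 [0.5863 0.1057 0.0464]
320 180 [0.6179 0.091  0.0558]
325 190 [0.6    0.0528 0.0509]
335 180 [0.6385 0.0452 0.0726]
381 195 [ 0.6053 -0.154   0.1792]
381 222 [ 0.558  -0.1961  0.137 ]
362 222 [ 0.5179 -0.16    0.1432]
400 222 [ 0.6127 -0.225   0.1114]
338 263 [ 0.4333 -0.1502  0.0244]
side
285 235 [0.6149 0.0899 0.056 ]
295 245 [0.5863 0.1099 0.0445]
275 235 [0.633  0.1064 0.0619]
290 250 [0.5942 0.1228 0.0378]
305 245 [0.5692 0.0873 0.035 ]
265 215 [ 0.7286 -0.1039  0.0076]
320 170 [ 0.5865 -0.1398  0.1353]
```

View pics/c1.png

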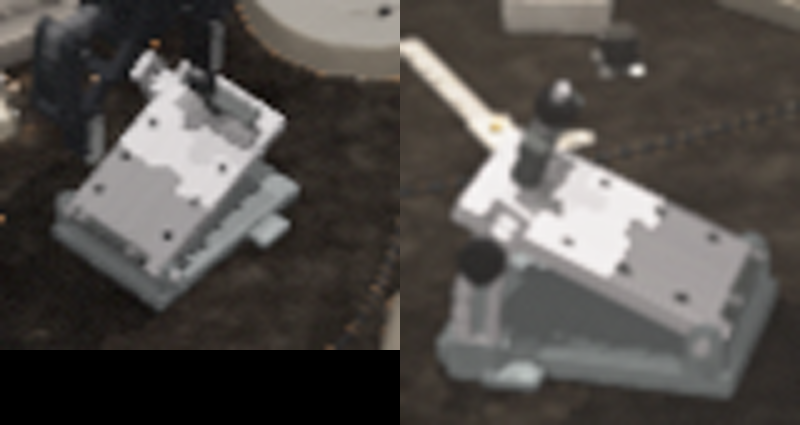

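The enlarged crops show the steel face with its stop bar at the lower (robot) end and the clamp parked at the top. The quadrant with the knob is on the left (+y) side. Next I'll fit the plane and the edges.

```bash
cat > fit.py <<'E'
from h import *
def fit(files,disp=True):
    Q=[]
    for f in files:
        P=pts(load(f)).reshape(-1,3); m=(P[:,0]>.5)&(P[:,0]<.75)&(P[:,1]>-.02)&(P[:,1]<.2)&(P[:,2]>.012)&(P[:,2]<.14); Q.append(P[m])
    for f,q in zip(files,Q):
        rng=np.random.default_rng(0); best=0
        for _ in range(3000):
            t=q[rng.choice(len(q),3,False)]; n=np.cross(t[1]-t[0],t[2]-t[0]); 
            if np.linalg.norm(n)<3e-4: continue
            n/=np.linalg.norm(n); n*=np.sign(n[2])
            if not .1<np.arccos(n[2])<.6: continue
            s=(abs((q-t[0])@n)<.002).sum()
            if s>best: best=s;N=n;O=t[0]
        for _ in range(5):
            k=q[abs((q-O)@N)<.002]; O=k.mean(0); N=np.linalg.svd(k-O)[2][2]; N*=np.sign(N[2])
        print(f,len(q),len(k),'tilt',np.arccos(N[2]),'upslope yaw',np.arctan2(-N[1],-N[0]),'O',O)
        up=np.array([0,0,1])-N*N[2]; up/=np.linalg.norm(up); y=np.cross(N,up)
        r=cv2.minAreaRect((np.c_[(k-O)@up,(k-O)@y]*1000).astype(np.float32)); print(' rect(up,y)',r)
        x=np.cross(y,[0,0,1.])
        h=(q-O)@N; s=q[(h>.004)&(h<.012)]; d=np.c_[(s-O)@up,(s-O)@y,(s-O)@N]*1000
        d=d[d[:,0]<-10]; print(' bar',len(d), np.percentile(d,[2,25,50,75,98],axis=0).round(1).tolist() if len(d) else '')
        print(' face ext',np.percentile((k-O)@up,[1,99]),np.percentile((k-O)@y,[1,99]))
        np.savez('pics/fit_'+f,N=N,O=O,up=up,y=y)
E
python3 - <<'E'
from fit import *
fit(['scene0','side0'])
E
```

```text
scene0 1310 407 tilt 0.398855312587487 upslope yaw 0.02531658599479583 O [0.60333241 0.08510679 0.05366145]
 rect(up,y) ((2.9785842895507812, 9.97817611694336), (134.82984924316406, 109.63253021240234), 2.382117748260498)
 bar 72 [[-59.3, -40.0, 4.2], [-56.5, -22.8, 5.0], [-52.9, -1.4, 6.3], [-28.3, 19.2, 7.6], [-11.6, 40.2, 10.5]]
 face ext [-0.05906437  0.06845361] [-0.04281056  0.0516292 ]
side0 1833 930 tilt 0.39901914230452246 upslope yaw 0.01182810545043341 O [0.60725595 0.09024023 0.05198492]
 rect(up,y) ((1.3880233764648438, 8.510848999023438), (133.92108154296875, 118.59701538085938), 3.2692177295684814)
 bar 53 [[-64.2, -36.4, 4.3], [-62.6, -20.5, 6.0], [-60.6, -0.1, 6.9], [-58.7, 16.2, 7.8], [-56.7, 25.5, 9.0]]
 face ext [-0.0613681   0.06567247] [-0.04783836  0.06342984]
```

```bash
python3 - <<'E'
from h import *
from scipy.spatial.transform import Rotation as R
o=bot.get_obs(); print(o['eef_pos'],o['clock'],o['grip_width']); print(R.from_quat(o['tool_rot']).as_matrix().round(4))
shot('wrist','wrist0')
from fit import *
try: fit(['wrist0'])
except Exception as e: print(e)
E
```

```text
[ 4.99454417e-01 -1.76555313e-05  2.30515591e-01] 0.1 0.08542498155766998
[[ 1.0e-04  1.0e+00 -1.8e-03]
 [ 1.0e+00 -1.0e-04 -0.0e+00]
 [-0.0e+00 -1.8e-03 -1.0e+00]]
wrist0 15186 11522 tilt 0.39885496071497983 upslope yaw 0.006564158719496885 O [0.61233995 0.08728716 0.05416496]
 rect(up,y) ((-2.8891754150390625, 6.676261901855469), (136.98013305664062, 112.72303771972656), 4.70508337020874)
 bar 529 [[-67.8, -34.1, 4.7], [-65.7, -19.0, 6.2], [-63.6, -3.5, 6.9], [-61.5, 12.5, 7.4], [-59.9, 25.4, 8.6]]
 face ext [-0.06306997  0.06269472] [-0.04477795  0.05661187]
```

View pics/wrist0.png

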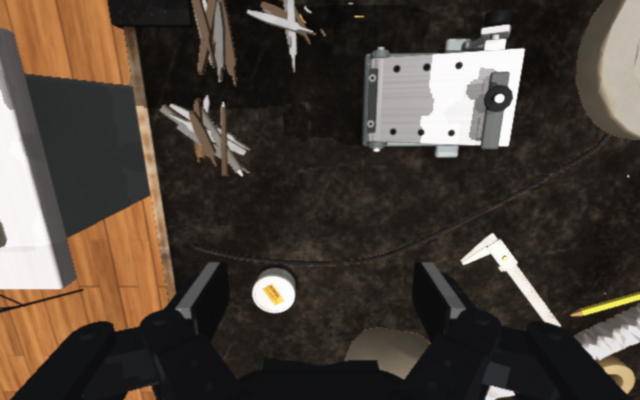

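The wrist view shows the table clearly: the bar at columns 366–378, the face at rows 50–147, and the clamp knob at (498,98). I'll fit the edges from this cloud.

```bash
cat > edge.py <<'E'
from h import *
def edge(f):
    F=np.load(f'pics/fit_{f}.npz');N,O,up,y=[F[k] for k in('N','O','up','y')]
    P=pts(load(f)).reshape(-1,3); d=np.stack([(P-O)@up,(P-O)@y,(P-O)@N],1)*1000
    k=d[(abs(d[:,2])<1.8)&(abs(d[:,0])<70)&(abs(d[:,1])<70)]
    print('u, ymin,ymax')
    L=[]
    for u in range(-50,56,8):
        s=k[abs(k[:,0]-u)<4][:,1]; a,b=np.percentile(s,[.5,99.5]); L.append((u,a,b)); 
    L=np.array(L); print(L.round(1).tolist())
    print('lower edge fit',np.polyfit(L[:,0],L[:,1],1))
    b=d[(d[:,2]>4.5)&(d[:,2]<9)&(d[:,0]<-50)&(d[:,0]>-80)&(abs(d[:,1])<50)]
    for v in range(-36,30,6):
        s=b[abs(b[:,1]-v)<3]; print('bar y',v,len(s),np.percentile(s[:,0],[3,50,97]).round(1) if len(s)>3 else '')
E
python3 -c "
from edge import *
edge('wrist0')"
```

```text
u, ymin,ymax
[[-50.0, -47.6, 40.4], [-42.0, -44.3, 35.9], [-34.0, -44.9, 36.1], [-26.0, -44.7, 35.9], [-18.0, -44.4, 36.1], [-10.0, -44.2, 36.4], [-2.0, -45.0, 35.9], [6.0, -44.6, 36.2], [14.0, -44.3, 36.3], [22.0, -44.9, 36.0], [30.0, -44.6, 65.1], [38.0, -44.4, 63.1], [46.0, 19.3, 66.2], [54.0, -43.8, 37.9]]
lower edge fit [  0.20660449 -40.58027391]
bar y -36 20 [-67.7 -63.9 -60.2]
bar y -30 48 [-67.5 -63.5 -59.8]
bar y -24 50 [-67.  -63.2 -59.9]
bar y -18 48 [-67.4 -63.5 -60.2]
bar y -12 47 [-67.8 -64.3 -59.9]
bar y -6 50 [-67.9 -63.7 -60.2]
bar y 0 47 [-67.2 -63.7 -59.9]
bar y 6 54 [-67.3 -63.5 -60. ]
bar y 12 48 [-67.4 -63.7 -60.4]
bar y 18 58 [-67.6 -63.5 -60. ]
bar y 24 51 [-68.  -63.8 -60. ]
```

Call:
jog_arm --deltas '[{"fingers":1,"delta_pos":[0,0,-0.15],"yaw":0},{"fingers":1,"delta_pos":[-0.15,-0.2,-0.25],"yaw":0},{"fingers":1,"delta_pos":[-0.3,-0.3,-0.25],"yaw":0},{"fingers":1,"delta_pos":[-0.45,-0.3,-0.25],"yaw":0},{"fingers":1,"delta_pos":[-0.6,-0.3,-0.25],"yaw":0},{"fingers":1,"delta_pos":[-0.75,-0.3,-0.25],"yaw":0},{"fingers":1,"delta_pos":[-0.9,-0.3,-0.25],"yaw":0},{"fingers":1,"delta_pos":[-0.97,-0.3,-0.25],"yaw":0},{"fingers":1,"delta_pos":[-0.97,-0.3,-0.25],"yaw":0},{"fingers":1,"delta_pos":[-0.97,-0.3,-0.25],"yaw":0}]'

```text
clock: 1.15
eef_pos: [0.4096, -0.2912, 0.3056]
tool_rot: [0.708, 0.707, 0.0, -0.001]
ft_force: [0.4, 0.7, 0.7]
grip_width: 0.0853
grasp_force: 0.0
```

```bash
python3 - <<'E'
from h import *
c=shot('wrist','wrist1')
P=pts(c); hsv=cv2.cvtColor(c['image'],cv2.COLOR_RGB2HSV)
m=(hsv[...,0]>65)&(hsv[...,0]<90)&(hsv[...,1]>120)&(c['range_z']>0)
q=P[m]; v,u=np.where(m); print(m.sum(),u.min(),u.max(),v.min(),v.max())
print(np.percentile(q[:,2],[5,50,95]))
t=q[abs(q[:,2]-.0215)<.004]; r=cv2.minAreaRect((t[:,:2]*1000).astype(np.float32)); print(r,cv2.boxPoints(r))
# bench height near
b=P[(abs(P[...,2])<.01)&(np.hypot(P[...,0]-.419,P[...,1]+.311)<.12)]; print(np.median(b[:,2]))
E
```

```text
1287 313 346 153 208
[0.00556373 0.02101505 0.02237549]
((421.934814453125, -312.7214660644531), (72.13011169433594, 32.002132415771484), 77.26167297363281) [[ 398.37527 -344.37064]
 [ 429.58975 -351.4271 ]
 [ 445.49435 -281.0723 ]
 [ 414.27988 -274.01584]]
-0.0008447689320484584
```

View pics/wrist1.png

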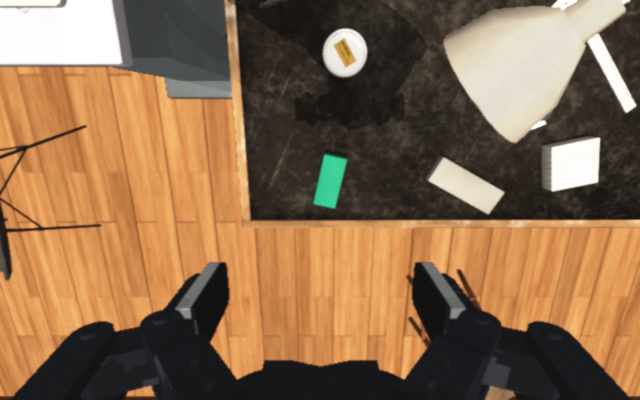

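The wax is at columns 315–346, rows 153–208, near the bench's front-right corner. The stone, steel block and lamp are well clear of it. Before choosing the turn direction I'll check the last joint.

```bash
python3 -c "
from h import *
o=bot.get_obs(); print(o['joint_pos'],o['eef_pos'],o['ft_force'],o['clock'])"
```

```text
[-6.16923501e-01  2.27914459e-01  1.80757135e-01  1.52502253e+00
  3.92302102e-04  9.53972585e-01] [ 0.40972789 -0.29046365  0.30588411] [ 0.41227572 -0.06102511 -0.3575289 ] 1.2
```

Call:
jog_arm --deltas '[{"fingers":1,"delta_pos":[-0.0333,0.051,0.1],"yaw":0.15},{"fingers":1,"delta_pos":[-0.0333,0.051,0.25],"yaw":0.283},{"fingers":1,"delta_pos":[-0.0333,0.051,0.4],"yaw":0.283},{"fingers":1,"delta_pos":[-0.0333,0.051,0.55],"yaw":0.283},{"fingers":1,"delta_pos":[-0.0333,0.051,0.7],"yaw":0.283},{"fingers":1,"delta_pos":[-0.0333,0.051,0.8],"yaw":0.283},{"fingers":1,"delta_pos":[-0.0333,0.051,0.86],"yaw":0.283},{"fingers":1,"delta_pos":[-0.0333,0.051,0.92],"yaw":0.283},{"fingers":1,"delta_pos":[-0.0333,0.051,0.96],"yaw":0.283},{"fingers":1,"delta_pos":[-0.0333,0.051,0.992],"yaw":0.283},{"fingers":1,"delta_pos":[-0.0333,0.051,0.992],"yaw":0.283},{"fingers":1,"delta_pos":[-0.0333,0.051,0.992],"yaw":0.283}]'

```text
clock: 2.4
eef_pos: [0.4258, -0.301, 0.0093]
tool_rot: [0.781, 0.625, 0.0, 0.0]
ft_force: [0.6, 0.2, 0.1]
grip_width: 0.0855
grasp_force: 0.0
```

Call:
jog_arm --deltas '[{"fingers":0.3,"delta_pos":[0,0,0],"yaw":0},{"fingers":0.2,"delta_pos":[0,0,0],"yaw":0},{"fingers":0,"delta_pos":[0,0,0],"yaw":0},{"fingers":0,"delta_pos":[0,0,0],"yaw":0},{"fingers":0,"delta_pos":[0,0,0],"yaw":0},{"fingers":0,"delta_pos":[0,0,0],"yaw":0},{"fingers":0,"delta_pos":[0,0,0],"yaw":0},{"fingers":0,"delta_pos":[0,0,0],"yaw":0},{"fingers":0,"delta_pos":[0,0,0],"yaw":0},{"fingers":0,"delta_pos":[0,0,0],"yaw":0}]'

```text
clock: 3.4
eef_pos: [0.4258, -0.3015, 0.0094]
tool_rot: [0.781, 0.624, 0.0, 0.001]
ft_force: [-0.4, -0.2, 5.6]
grip_width: 0.0298
grasp_force: 60.1
```

Call:
jog_arm --deltas '[{"fingers":0,"delta_pos":[0,0,-0.05],"yaw":0},{"fingers":0,"delta_pos":[0,0,-0.15],"yaw":0},{"fingers":0,"delta_pos":[0,0,-0.3],"yaw":0},{"fingers":0,"delta_pos":[0,0,-0.45],"yaw":0},{"fingers":0,"delta_pos":[0,0,-0.6],"yaw":0},{"fingers":0,"delta_pos":[0,0,-0.75],"yaw":0},{"fingers":0,"delta_pos":[0,0,-0.88],"yaw":0},{"fingers":0,"delta_pos":[0,0,-0.96],"yaw":0},{"fingers":0,"delta_pos":[0,0,-1],"yaw":0},{"fingers":0,"delta_pos":[0,0,-1],"yaw":0}]'

```text
clock: 4.4
eef_pos: [0.4259, -0.3014, 0.3104]
tool_rot: [0.781, 0.624, 0.0, 0.002]
ft_force: [-0.2, -0.7, -0.2]
grip_width: 0.0302
grasp_force: 59.5
```

```bash
python3 - <<'E'
from h import *
o=bot.get_obs(); print({k:np.round(o[k],4) for k in('eef_pos','tool_rot','ft_force','ft_torque','grip_width','grasp_force','joint_pos')})
shot('side','side2'); c=shot('wrist','wrist2')
cv2.imwrite('pics/w2.png',np.hstack([c['image'][200:,180:460],cv2.resize(load('side2')['image'][0:200,280:440],(200,200))])[:,:,::-1])
E
```

```text
{'eef_pos': array([ 0.4259, -0.3014,  0.3104]), 'tool_rot': array([7.812e-01, 6.243e-01, 5.000e-04, 1.600e-03]), 'ft_force': array([-0.2393, -0.6729, -0.2057]), 'ft_torque': array([-0.0655,  0.0108,  0.0146]), 'grip_width': np.float64(0.0302), 'grasp_force': np.float64(59.5208), 'joint_pos': array([-0.6159,  0.2645,  0.24  ,  1.5429,  0.    ,  1.1772])}
```

View pics/w2.png

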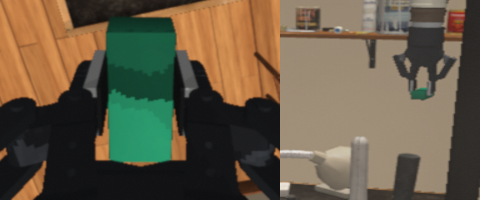

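The pictures show the wax held level and square between the pads. I'll measure where it sits relative to the tool, and find the post.

```bash
cat > blk.py <<'E'
from h import *
from scipy.spatial.transform import Rotation as R
def green(f):
    c=load(f); P=pts(c); hsv=cv2.cvtColor(c['image'],cv2.COLOR_RGB2HSV)
    m=(hsv[...,0]>65)&(hsv[...,0]<90)&(hsv[...,1]>110)&(c['range_z']>0)
    m=cv2.erode(m.astype(np.uint8),np.ones((2,2)))>0
    return P[m]
E
python3 - <<'E'
from blk import *
o=bot.get_obs(); T=R.from_quat(o['tool_rot']).as_matrix()
q=(green('wrist2')-o['eef_pos'])@T*1000
q=q[np.linalg.norm(q,axis=1)<80]
print(len(q),np.percentile(q,[1,50,99],axis=0).round(1).tolist())
for x in range(-60,50,6):
    s=q[abs(q[:,0]-x)<3]
    if len(s)>5: print(x,len(s),'y',np.percentile(s[:,1],[2,98]).round(1),'z',np.percentile(s[:,2],[2,50,98]).round(1))
P=np.vstack([pts(load(f)).reshape(-1,3) for f in('scene0','side0')])
for z in(.1,.2,.3,.4):
    s=P[(abs(P[:,2]-z)<.03)&(P[:,0]>.15)&(P[:,0]<.45)&(P[:,1]>.03)&(P[:,1]<.4)]; print(z,len(s),np.percentile(s[:,:2],[3,50,97],axis=0).round(3).tolist() if len(s) else '')
E
```

```text
8970 [[-46.1, -14.7, -14.2], [-4.7, 0.3, -12.8], [23.9, 15.1, 2.2]]
-48 189 y [-14.  14.] z [-13.7 -12.7 -11.7]
-42 575 y [-14.3  14.5] z [-13.9 -12.9 -11.8]
-36 596 y [-14.2  14.3] z [-13.9 -12.8 -11.8]
-30 608 y [-14.   14.7] z [-13.9 -12.8 -11.9]
-24 649 y [-14.3  14.5] z [-13.9 -12.9 -11.8]
-18 652 y [-14.2  14.8] z [-13.9 -12.8 -11.7]
-12 692 y [-15.   15.1] z [-14.2 -12.8 -11.7]
-6 723 y [-14.6  15. ] z [-14.  -12.9 -11.8]
0 736 y [-14.6  14.8] z [-13.9 -12.8 -11.7]
6 778 y [-14.4  14.9] z [-14.  -12.8 -11.8]
12 802 y [-14.6  15.2] z [-73.1 -12.8 -11.7]
18 812 y [-14.1  14.6] z [-13.9 -12.8 -11.6]
24 1158 y [-13.8  14.1] z [-13.6  -8.4   4.3]
0.1 1730 [[0.273, 0.188], [0.308, 0.239], [0.34, 0.288]]
0.2 1209 [[0.272, 0.191], [0.311, 0.23], [0.338, 0.238]]
0.3 1372 [[0.273, 0.185], [0.311, 0.229], [0.338, 0.238]]
0.4 1558 [[0.289, 0.189], [0.312, 0.23], [0.338, 0.238]]
```

Call:
jog_arm --deltas '[{"fingers":0,"delta_pos":[0.05,0.01,0],"yaw":-0.1},{"fingers":0,"delta_pos":[0.15,0.02,0],"yaw":-0.25},{"fingers":0,"delta_pos":[0.27,0.04,0],"yaw":-0.4},{"fingers":0,"delta_pos":[0.39,0.06,0],"yaw":-0.55},{"fingers":0,"delta_pos":[0.51,0.08,0],"yaw":-0.7},{"fingers":0,"delta_pos":[0.61,0.1,0],"yaw":-0.85},{"fingers":0,"delta_pos":[0.681,0.109,0],"yaw":-1},{"fingers":0,"delta_pos":[0.681,0.109,0],"yaw":-1}]'

```text
clock: 5.3
eef_pos: [0.5022, -0.1063, 0.3066]
tool_rot: [0.481, 0.877, -0.0, -0.002]
ft_force: [0.1, 0.0, -0.7]
grip_width: 0.0306
grasp_force: 59.5
```

Call:
jog_arm --deltas '[{"fingers":0,"delta_pos":[0.03,0.04,0],"yaw":-0.1},{"fingers":0,"delta_pos":[0.09,0.12,0],"yaw":-0.25},{"fingers":0,"delta_pos":[0.16,0.22,0],"yaw":-0.4},{"fingers":0,"delta_pos":[0.23,0.32,0],"yaw":-0.55},{"fingers":0,"delta_pos":[0.3,0.42,0],"yaw":-0.7},{"fingers":0,"delta_pos":[0.36,0.5,0],"yaw":-0.85},{"fingers":0,"delta_pos":[0.404,0.559,0],"yaw":-1},{"fingers":0,"delta_pos":[0.404,0.559,0],"yaw":-1},{"fingers":0,"delta_pos":[0.404,0.559,0],"yaw":-1}]'

```text
clock: 6.2
eef_pos: [0.5788, 0.0824, 0.3072]
tool_rot: [0.112, 0.994, -0.001, -0.001]
ft_force: [-0.8, 0.8, -0.2]
grip_width: 0.0304
grasp_force: 59.6
```

Call:
jog_arm --deltas '[{"fingers":0,"delta_pos":[0,0,0.1],"yaw":-0.15},{"fingers":0,"delta_pos":[0,0,0.25],"yaw":-0.292},{"fingers":0,"delta_pos":[0,0,0.38],"yaw":-0.292},{"fingers":0,"delta_pos":[0,0,0.5],"yaw":-0.292},{"fingers":0,"delta_pos":[0,0,0.55],"yaw":-0.292},{"fingers":0,"delta_pos":[0,0,0.55],"yaw":-0.292},{"fingers":0,"delta_pos":[0,0,0.55],"yaw":-0.292}]'

```text
clock: 6.9
eef_pos: [0.5793, 0.0818, 0.1441]
tool_rot: [-0.002, 1.0, -0.0, -0.0]
ft_force: [-0.5, -0.8, 0.0]
grip_width: 0.0304
grasp_force: 59.5
```

```bash
cat > st.py <<'E'
from blk import *
def st(f='wx',cam=True):
    o=bot.get_obs(); print({k:np.round(o[k],4).tolist() for k in('clock','eef_pos','ft_force','ft_torque','grip_width')})
    T=R.from_quat(o['tool_rot']).as_matrix(); print('w',np.arctan2(T[1,1],T[0,1]),'tiltz',T[:,2].round(4), 'j6',o['joint_pos'][5])
    if not cam: return
    shot('wrist',f)
    F=np.load('pics/fit_wrist0.npz');S=F['O']+F['up']*-.0238+F['y']*-.00425
    M=np.c_[F['up'],F['y'],F['N']]
    g=green(f); g=g[np.linalg.norm(g-o['eef_pos'],axis=1)<.08]
    # top plane
    rng=np.random.default_rng(0);best=0
    for _ in range(500):
        t=g[rng.choice(len(g),3,False)];n=np.cross(t[1]-t[0],t[2]-t[0])
        if np.linalg.norm(n)<1e-5: continue
        n/=np.linalg.norm(n);n*=np.sign(n[2])
        s=((abs((g-t[0])@n)<.0015).sum())*(n[2]>.8)
        if s>best:best=s;N=n;O=t[0]
    for _ in range(4):
        k=g[abs((g-O)@N)<.0015];O=k.mean(0);N=np.linalg.svd(k-O)[2][2];N*=np.sign(N[2])
    d=(k-S)@M*1000
    print('top normal in seat frame',(N@M).round(4),'n',len(k))
    print('ext x,y,z',np.percentile(d,[1,50,99],axis=0).round(1).tolist())
    r=cv2.minAreaRect(d[:,:2].astype(np.float32)); print(r)
E
python3 -c "
from st import *
st('w3')"
```

```text
{'clock': 6.9, 'eef_pos': [0.5793, 0.0818, 0.1441], 'ft_force': [-0.4976, -0.8385, 0.0377], 'ft_torque': [0.0308, -0.0097, -0.0257], 'grip_width': 0.0304}
w 1.5751429488442403 tiltz [-1.e-04 -3.e-04 -1.e+00] j6 0.13604745102320878
top normal in seat frame [0.3888 0.0011 0.9213] n 8235
ext x,y,z [[10.9, -15.4, 88.2], [39.9, -0.1, 103.6], [75.4, 14.8, 115.6]]
((43.41025924682617, -0.3430671691894531), (31.68345069885254, 66.7314682006836), 89.87690734863281)
```

Call:
jog_arm --deltas '[{"fingers":0,"delta_pos":[0,0,0.1],"yaw":0},{"fingers":0,"delta_pos":[0,0,0.17],"yaw":0},{"fingers":0,"delta_pos":[0,0,0.22],"yaw":0},{"fingers":0,"delta_pos":[0,0,0.24],"yaw":0},{"fingers":0,"delta_pos":[0,0,0.25],"yaw":0},{"fingers":0,"delta_pos":[0,0,0.255],"yaw":0},{"fingers":0,"delta_pos":[0,0,0.26],"yaw":0},{"fingers":0,"delta_pos":[0,0,0.265],"yaw":0}]'

```text
clock: 7.75
eef_pos: [0.5819, 0.0831, 0.0692]
tool_rot: [-0.003, 1.0, 0.0, 0.004]
ft_force: [-5.3, -1.2, 13.3]
grip_width: 0.0307
grasp_force: 71.2
```

Call:
jog_arm --deltas '[{"fingers":0,"delta_pos":[0,0,0.005],"yaw":0},{"fingers":0,"delta_pos":[0,0,0.01],"yaw":0},{"fingers":0,"delta_pos":[0,0,0.015],"yaw":0},{"fingers":0,"delta_pos":[0,0,0.015],"yaw":0}]'

```text
clock: 8.15
eef_pos: [0.5799, 0.0829, 0.0602]
tool_rot: [-0.003, 1.0, 0.0, 0.001]
ft_force: [-0.5, -0.4, -1.1]
grip_width: 0.0301
grasp_force: 68.9
```

Call:
jog_arm --deltas '[{"fingers":0,"delta_pos":[0,0,0.005],"yaw":0},{"fingers":0,"delta_pos":[0,0,0.01],"yaw":0},{"fingers":0,"delta_pos":[0,0,0.015],"yaw":0},{"fingers":0,"delta_pos":[0,0,0.015],"yaw":0}]'

```text
clock: 8.55
eef_pos: [0.5802, 0.083, 0.0589]
tool_rot: [-0.003, 1.0, 0.0, 0.002]
ft_force: [-6.7, -1.1, 18.5]
grip_width: 0.0303
grasp_force: 71.6
```

```bash
python3 -c "
from st import *
st('w4')"
```

```text
{'clock': 8.55, 'eef_pos': [0.5802, 0.083, 0.0589], 'ft_force': [-6.7215, -1.0982, 18.5253], 'ft_torque': [-0.2209, 1.4264, 0.0017], 'grip_width': 0.0303}
w 1.577600533662518 tiltz [ 3.2e-03  1.0e-04 -1.0e+00] j6 0.13546910747890112
top normal in seat frame [-0.5074  0.0042  0.8617] n 7864
ext x,y,z [[-15.1, -13.9, 19.5], [11.0, 1.1, 35.0], [30.2, 15.9, 46.5]]
((8.001334190368652, 1.085540771484375), (47.2043571472168, 31.212627410888672), 0.057270247489213943)
```

```bash
python3 - <<'E'
from h import *
b=bot.camera('side'); a=load('w4')
B=cv2.resize(b['image'][170:280,240:340],(400,440),interpolation=2)
A=cv2.resize(a['image'][130:400,160:480],(400,337))
im=np.zeros((440,800,3),np.uint8); im[:,:400]=B; im[:337,400:]=A
cv2.imwrite('pics/c5.png',im[:,:,::-1])
E
```

```text
(no output)
```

View pics/c5.png

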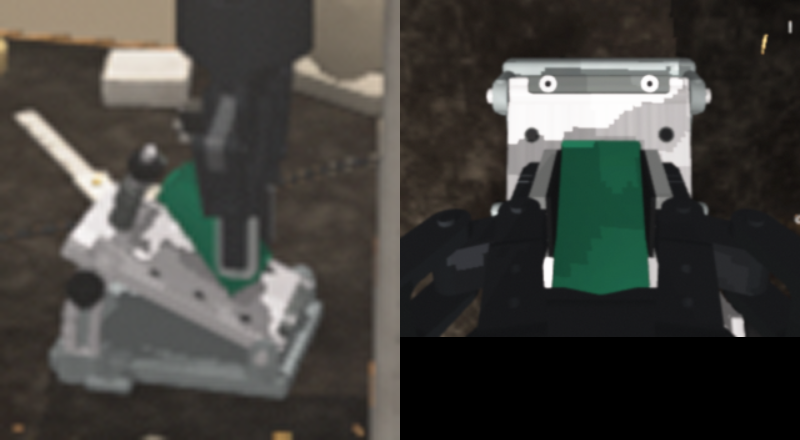

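The crops show the wax swung past flush: its upper end stands about 0.53 rad proud of the face and its lower corner rests on the steel. I'll unload it and move down the slope to clear the clamp, then ease the fingers so it settles flat.

Call:
jog_arm --deltas '[{"fingers":0,"delta_pos":[0,0,-0.015],"yaw":0},{"fingers":0,"delta_pos":[0.02,0,-0.0065],"yaw":0},{"fingers":0,"delta_pos":[0.04,0,0.002],"yaw":0},{"fingers":0,"delta_pos":[0.055,0,0.0085],"yaw":0},{"fingers":0,"delta_pos":[0.055,0,0.0085],"yaw":0},{"fingers":0,"delta_pos":[0.055,0,0.0085],"yaw":0}]'

```text
clock: 9.25
eef_pos: [0.5622, 0.0829, 0.0521]
tool_rot: [-0.004, 1.0, -0.0, -0.001]
ft_force: [-0.1, 0.1, -0.3]
grip_width: 0.0302
grasp_force: 69.2
```

```bash
python3 -c "
from st import *
st('w6')"
```

```text
{'clock': 9.25, 'eef_pos': [0.5622, 0.0829, 0.0521], 'ft_force': [-0.0589, 0.0867, -0.3016], 'ft_torque': [-0.0172, 0.015, 0.0109], 'grip_width': 0.0302}
w 1.5779874002002834 tiltz [-1.3e-03 -2.0e-04 -1.0e+00] j6 0.1392575346452936
top normal in seat frame [-0.507   0.005   0.8619] n 7827
ext x,y,z [[-34.3, -13.9, 20.1], [-8.1, 1.2, 35.6], [11.0, 16.1, 47.1]]
((-11.271997451782227, 1.1568622589111328), (47.049190521240234, 31.29732322692871), 0.04204954579472542)
```

Call:
jog_arm --deltas '[{"fingers":0.42,"delta_pos":[0,0,0],"yaw":0},{"fingers":0.42,"delta_pos":[0,0,0],"yaw":0},{"fingers":0.42,"delta_pos":[0,0,0],"yaw":0},{"fingers":0.42,"delta_pos":[0,0,0],"yaw":0},{"fingers":0.42,"delta_pos":[0,0,0],"yaw":0}]'

```text
clock: 9.8
eef_pos: [0.5629, 0.083, 0.0527]
tool_rot: [-0.004, 1.0, 0.0, 0.0]
ft_force: [0.0, -0.3, 0.3]
grip_width: 0.036
grasp_force: 0.0
```

```bash
python3 -c "
from st import *
st('w7')
from fit import fit
from edge import edge
fit(['w7'])"
```

```text
{'clock': 9.8, 'eef_pos': [0.5629, 0.083, 0.0527], 'ft_force': [0.0434, -0.285, 0.3175], 'ft_torque': [-0.006, -0.0385, 0.0088], 'grip_width': 0.036}
w 1.5778329294179767 tiltz [ 2.e-04  1.e-04 -1.e+00] j6 0.1393005249544558
top normal in seat frame [-2.6e-03 -5.0e-04  1.0e+00] n 7372
ext x,y,z [[-35.4, -13.9, 20.7], [-6.3, 0.8, 22.1], [21.5, 15.6, 23.4]]
((-6.248958587646484, 0.8325386047363281), (30.148088455200195, 59.39746856689453), 89.73532104492188)
w7 51537 8121 tilt 0.40259015398335485 upslope yaw 0.010619504566277804 O [0.57537838 0.0834573  0.06248483]
 rect(up,y) ((0.5855617523193359, 0.3600654602050781), (36.18436813354492, 59.82400131225586), 89.91168212890625)
 bar 504 [[-24.2, -30.1, 4.3], [-22.4, -21.9, 6.8], [-19.6, -17.4, 8.4], [-17.5, 22.5, 10.3], [-11.2, 31.1, 11.7]]
 face ext [-0.02883327  0.02845495] [-0.01569212  0.01568667]
```

The wax dropped flat and slid down to the stop: its top normal matches the face, its top is 22 mm proud, and its lower end is at about -36. Next I'll check the sideways centring against the table in the same image.

```bash
cat > lat.py <<'E'
from blk import *
def lat(f):
    F=np.load('pics/fit_wrist0.npz');S=F['O']+F['up']*-.0238+F['y']*-.00425;M=np.c_[F['up'],F['y'],F['N']]
    d=((pts(load(f))-S)@M*1000).reshape(-1,3); fc=d[(abs(d[:,2])<2.5)&(abs(d[:,1])<60)]
    for u in range(-34,0,6):
        s=fc[abs(fc[:,0]-u)<3][:,1]; 
        if len(s)>20: print('face',u,np.percentile(s,[.5,99.5]).round(1))
    b=d[(d[:,2]>5)&(d[:,2]<9)&(d[:,0]<-37)&(d[:,0]>-43)&(abs(d[:,1])<45)]
    if len(b)>20: print('bar',np.percentile(b[:,1],[1,99]).round(1)); 
    b=d[(d[:,2]>5.5)&(d[:,2]<9)&(d[:,0]<-30)&(d[:,0]>-50)&(abs(d[:,1])<28)&(abs(d[:,1])>18)]
    for sgn in(-1,1):
        s=b[b[:,1]*sgn>0]; print('bar x',sgn,len(s),np.percentile(s[:,0],[3,97]).round(1) if len(s) else '')
    g=((green(f)-S)@M*1000); g=g[(abs(g[:,2]-22)<2)&(abs(g[:,1])<25)]
    for u in(-30,-22,-14,-6,2):
        s=g[abs(g[:,0]-u)<4][:,1]; print('wax',u,np.percentile(s,[1,99]).round(1),end=' ')
    for v in(-12,-6,0,6,12): print('low end at y',v,np.percentile(g[abs(g[:,1]-v)<3][:,0],1.5).round(1),end=' ')
    print()
E
python3 -c "
from lat import *
lat('w7')"
```

```text
face -34 [-47.7  47.6]
face -28 [-46.4  46.3]
face -22 [-40.9  41.1]
face -16 [-40.5  41.1]
face -10 [-18.7  20.7]
face -4 [-19.9  22. ]
bar [-30.2  30. ]
bar x -1 273 [-44.3 -36.7]
bar x 1 272 [-44.3 -36.8]
wax -30 [-14.   15.9] wax -22 [-13.9  15.4] wax -14 [-13.8  15.8] wax -6 [-13.7  15.7] wax 2 [-14.1  15.6] low end at y -12 -35.4 low end at y -6 -35.3 low end at y 0 -35.4 low end at y 6 -34.9 low end at y 12 -34.9
```

Call:
jog_arm --deltas '[{"fingers":0.42,"delta_pos":[-0.015,0,0.004],"yaw":0},{"fingers":0.42,"delta_pos":[-0.035,0,0.009],"yaw":0},{"fingers":0.42,"delta_pos":[-0.035,0,0.009],"yaw":0},{"fingers":0.42,"delta_pos":[-0.035,0,0.009],"yaw":0}]'

```text
clock: 10.25
eef_pos: [0.5735, 0.083, 0.0497]
tool_rot: [-0.003, 1.0, -0.0, -0.0]
ft_force: [0.2, -0.1, 0.0]
grip_width: 0.036
grasp_force: 0.0
```

Call:
jog_arm --deltas '[{"fingers":0.42,"delta_pos":[0,-0.003,0],"yaw":0},{"fingers":0.38,"delta_pos":[0,-0.003,0],"yaw":0},{"fingers":0.3,"delta_pos":[0,-0.003,0],"yaw":0},{"fingers":0,"delta_pos":[0,-0.003,0],"yaw":0},{"fingers":0,"delta_pos":[0,-0.003,0],"yaw":0},{"fingers":0,"delta_pos":[0,-0.003,0],"yaw":0},{"fingers":0,"delta_pos":[0,-0.003,0],"yaw":0}]'

```text
clock: 10.95
eef_pos: [0.5733, 0.0821, 0.0503]
tool_rot: [-0.004, 1.0, -0.0, 0.0]
ft_force: [-2.6, -0.0, 4.6]
grip_width: 0.0304
grasp_force: 60.0
```

```bash
python3 -c "
from st import *
st('w8')
from lat import *
lat('w8')"
```

```text
{'clock': 10.95, 'eef_pos': [0.5733, 0.0821, 0.0503], 'ft_force': [-2.6246, -0.0298, 4.6151], 'ft_torque': [-0.1012, 0.3846, 0.0405], 'grip_width': 0.0304}
w 1.577860465266061 tiltz [ 2.e-04 -1.e-04 -1.e+00] j6 0.13522447464980714
top normal in seat frame [-0.0025 -0.002   1.    ] n 8849
ext x,y,z [[-35.3, -14.8, 20.7], [-3.2, 0.3, 22.1], [27.5, 15.1, 23.4]]
((-3.1613693237304688, 0.09489059448242188), (65.3875732421875, 31.069738388061523), 0.03254669904708862)
face -34 [-47.7  47.8]
face -28 [-46.1  46.5]
face -22 [-40.2  40.3]
face -16 [-40.8  41. ]
face -10 [-40.7  40.8]
face -4 [-40.5  40.7]
bar [-30.1  30.3]
bar x -1 281 [-44.3 -37. ]
bar x 1 283 [-44.4 -37. ]
wax -30 [-14.8  14.9] wax -22 [-14.8  14.9] wax -14 [-14.8  15.2] wax -6 [-15.   15.2] wax 2 [-15.   15.2] low end at y -12 -34.4 low end at y -6 -34.9 low end at y 0 -34.9 low end at y 6 -34.9 low end at y 12 -34.9
```

The wax is centred within 0.2 mm and flush. There may be a 1 mm gap at the stop, so I'll push gently down the slope.

Call:
jog_arm --deltas '[{"fingers":0,"delta_pos":[0.003,0,0.0015],"yaw":0},{"fingers":0,"delta_pos":[0.006,0,0.003],"yaw":0},{"fingers":0,"delta_pos":[0.008,0,0.004],"yaw":0},{"fingers":0,"delta_pos":[0.008,0,0.004],"yaw":0},{"fingers":0,"delta_pos":[0.008,0,0.004],"yaw":0}]'

```text
clock: 11.5
eef_pos: [0.5733, 0.0821, 0.0503]
tool_rot: [-0.003, 1.0, 0.0, 0.003]
ft_force: [0.9, -1.1, 7.3]
grip_width: 0.0304
grasp_force: 60.2
```

```bash
python3 -c "
from st import *
st('w9')
from lat import *
lat('w9')"
```

```text
{'clock': 11.5, 'eef_pos': [0.5733, 0.0821, 0.0503], 'ft_force': [0.8771, -1.1227, 7.2602], 'ft_torque': [-0.1363, -0.1634, -0.0443], 'grip_width': 0.0304}
w 1.5777177061244847 tiltz [ 5.1e-03  1.0e-04 -1.0e+00] j6 0.13573648828048043
top normal in seat frame [-3.7e-03 -8.0e-04  1.0e+00] n 8905
ext x,y,z [[-35.4, -14.8, 20.8], [-3.2, 0.3, 22.1], [27.4, 15.1, 23.4]]
((-3.246826171875, 0.08841800689697266), (65.4166259765625, 31.078510284423828), 0.07169001549482346)
face -34 [-47.7  47.9]
face -28 [-46.3  46.1]
face -22 [-40.2  40.5]
face -16 [-40.9  41. ]
face -10 [-40.8  40.8]
face -4 [-40.4  40.7]
bar [-30.1  30.2]
bar x -1 286 [-44.4 -37. ]
bar x 1 281 [-44.4 -37.1]
wax -30 [-14.8  15. ] wax -22 [-14.7  15. ] wax -14 [-14.7  15.2] wax -6 [-15.   15.2] wax 2 [-15.   15.2] low end at y -12 -34.9 low end at y -6 -35.0 low end at y 0 -35.0 low end at y 6 -35.0 low end at y 12 -35.0
```

Call:
jog_arm --deltas '[{"fingers":0,"delta_pos":[0.004,0,0.001],"yaw":0},{"fingers":0,"delta_pos":[0.008,0,0.002],"yaw":0},{"fingers":0,"delta_pos":[0.008,0,0.002],"yaw":0},{"fingers":0,"delta_pos":[0.008,0,0.002],"yaw":0},{"fingers":0,"delta_pos":[0.008,0,0.002],"yaw":0}]'

```text
clock: 12.05
eef_pos: [0.573, 0.0822, 0.0503]
tool_rot: [-0.003, 1.0, 0.0, 0.005]
ft_force: [3.6, -0.3, 6.3]
grip_width: 0.0304
grasp_force: 60.0
```

```bash
python3 -c "
from st import *
st('w10')
c=load('w10')['image'];cv2.imwrite('pics/c10.png',cv2.resize(c[150:300,230:410],None,fx=4,fy=4,interpolation=2)[:,:,::-1])"
```

```text
{'clock': 12.05, 'eef_pos': [0.573, 0.0822, 0.0503], 'ft_force': [3.6095, -0.3394, 6.3299], 'ft_torque': [-0.1687, -0.9753, 0.0854], 'grip_width': 0.0304}
w 1.5775487186345563 tiltz [ 9.4e-03  2.0e-04 -1.0e+00] j6 0.13629141781950782
top normal in seat frame [-0.0105 -0.      0.9999] n 8954
ext x,y,z [[-35.7, -14.7, 20.9], [-3.5, 0.3, 22.3], [27.2, 15.1, 23.7]]
((-3.7629318237304688, 0.12806415557861328), (64.99131774902344, 31.193756103515625), 0.05796653404831886)
```

View pics/c10.png

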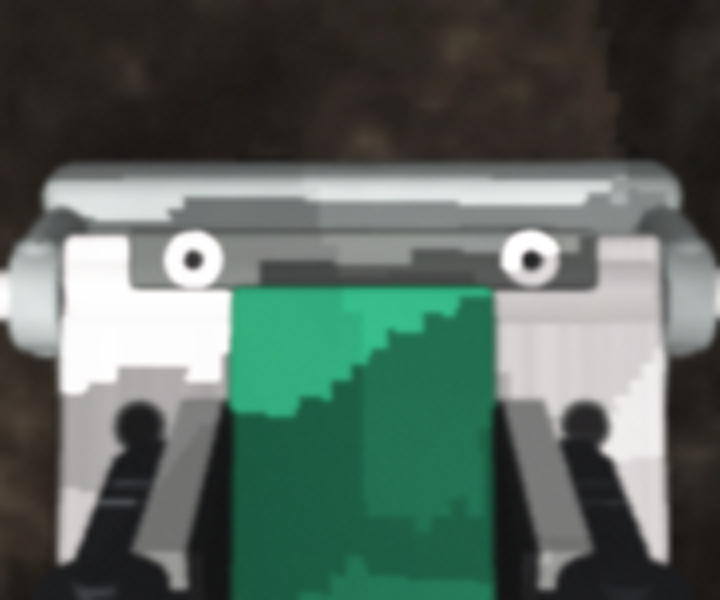

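The wax end is square against the bar (its edge meets the bar at row 288 across columns 232–495) and evenly centred. The push along the slope exceeds what friction could carry, so the stop is taking it. The tool tilt has lifted the upper end slightly, so I'll ease the push and add a little pressure into the face.

Call:
jog_arm --deltas '[{"fingers":0,"delta_pos":[-0.005,0,0.003],"yaw":0},{"fingers":0,"delta_pos":[-0.005,0,0.003],"yaw":0},{"fingers":0,"delta_pos":[-0.005,0,0.003],"yaw":0},{"fingers":0,"delta_pos":[-0.005,0,0.003],"yaw":0}]'

```text
clock: 12.5
eef_pos: [0.5732, 0.0822, 0.0501]
tool_rot: [-0.003, 1.0, 0.0, 0.004]
ft_force: [-0.4, -0.9, 12.7]
grip_width: 0.0304
grasp_force: 60.9
```

```bash
python3 -c "
from st import *
st('w11')
from lat import *
lat('w11')"
```

```text
{'clock': 12.5, 'eef_pos': [0.5732, 0.0822, 0.0501], 'ft_force': [-0.4184, -0.8535, 12.6848], 'ft_torque': [-0.2213, 0.1266, -0.0094], 'grip_width': 0.0304}
w 1.5776319764871791 tiltz [ 7.2e-03  2.0e-04 -1.0e+00] j6 0.13598247273086822
top normal in seat frame [-3.1e-03 -1.0e-04  1.0e+00] n 8892
ext x,y,z [[-35.6, -14.7, 20.7], [-3.2, 0.1, 22.1], [27.3, 15.1, 23.4]]
((-3.5074539184570312, 0.0852203369140625), (65.21339416503906, 31.121633529663086), 0.06802244484424591)
face -34 [-49.2  48.3]
face -28 [-46.8  46.7]
face -22 [-40.3  40.4]
face -16 [-40.6  41.1]
face -10 [-40.6  40.8]
face -4 [-40.5  40.8]
bar [-30.1  30.3]
bar x -1 287 [-44.5 -37.1]
bar x 1 281 [-44.5 -37.2]
wax -30 [-14.7  15. ] wax -22 [-14.7  15. ] wax -14 [-14.9  15.2] wax -6 [-15.   15.2] wax 2 [-15.   15.2] low end at y -12 -35.1 low end at y -6 -35.1 low end at y 0 -35.1 low end at y 6 -35.1 low end at y 12 -35.1
```

Call:
jog_arm --deltas '[{"fingers":0,"delta_pos":[0.001,0,-0.002],"yaw":0},{"fingers":0,"delta_pos":[0.001,0,-0.002],"yaw":0},{"fingers":0,"delta_pos":[0.001,0,-0.002],"yaw":0},{"fingers":0,"delta_pos":[0.001,0,-0.002],"yaw":0}]'

```text
clock: 12.95
eef_pos: [0.5731, 0.0822, 0.0502]
tool_rot: [-0.003, 1.0, 0.0, 0.004]
ft_force: [1.7, -1.5, 9.6]
grip_width: 0.0305
grasp_force: 60.4
```

```bash
python3 -c "
from st import *
st('w12')"
```

```text
{'clock': 12.95, 'eef_pos': [0.5731, 0.0822, 0.0502], 'ft_force': [1.7167, -1.5153, 9.573], 'ft_torque': [-0.1989, -0.3364, -0.0179], 'grip_width': 0.0305}
w 1.5775950202009557 tiltz [ 7.4e-03  2.0e-04 -1.0e+00] j6 0.13603453996132805
top normal in seat frame [-0.0043 -0.0014  1.    ] n 8909
ext x,y,z [[-35.6, -14.7, 20.8], [-3.2, 0.3, 22.1], [27.3, 15.1, 23.5]]
((-3.432628631591797, 0.12440109252929688), (31.141206741333008, 65.4197998046875), 89.98602294921875)
```

Flush, square and steady with about 8 N into the face and 5 N against the stop, so I'm handing it in.

```bash
python3 -c "
from workcell import bot
print(bot.job_done())"
```

```text
the job is handed in; nothing more can be done
None
```

The wax block lies flat and centred on the sloping face, square against the stop bar, and is still held there with a light steady push; it swung past flush on first contact, so I let go of it once on the table to let it settle against the stop, then gripped it again.

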